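Rotate three things back into their own bench nests

TASK

The solder reel, the notebook charger and the glue tube have been put back in each other's nests. Put each one into the nest whose recess has its own shape (reel: round, charger: wide rectangle, glue tube: slim rectangle), lying flat on the recess floor the same side up as now and let go; the empty black mat is free to put something down on the way. Leave the tweezers and the USB stick lying where they are.

Things in the scene. Friction and masses are not known exactly. Their poses are not given: they have to be found in the camera images.
- reel: reel of solder wire, black flanges, standing on one flange, axis upright: 50 mm diameter, 29 mm high, about 0.1 kg. Grip across its diameter. At the start it stands on the recess floor of the wide nest, up to 35 mm off that nest's centre lengthwise. Origin: centre of its underside; z up along its axis.
- charger: black notebook charger, a flat box 50 mm wide (its x), 118 mm long (its y), 30 mm high, about 0.3 kg. Grip across the 50 mm. At the start it lies crosswise on the rim of the slim nest, whose two ends show on either side of it. Origin: centre of its underside; z up.
- glue: white glue tube lying down: about 19 mm wide (its x), 90 mm long (its y), 20 mm high, about 0.04 kg. It does not roll. Grip across its width near the middle. At the start it lies across the rim of the round nest. Origin: centre of its underside; z up.
- nest_round: grey square plate 86 x 86 mm with a round recess 70 mm across in its middle: the reel's nest. The nest is fixed to the bench (its place and turn differ each time); 8 mm high over all, recess floor 3 mm above the bench, recess 5 mm deep. Origin: centre of its underside, z up, at the centre of the round recess.
- nest_wide: grey plate 84 mm (its x) x 152 mm (its y) with a rectangular recess 68 mm (x) x 136 mm (y): the charger's nest, long side to long side, either way round. The nest is fixed to the bench (its place and turn differ each time); 8 mm high over all, recess floor 3 mm above the bench, recess 5 mm deep. Origin: centre of its underside, z up, x across and y along the recess.
- nest_slim: grey plate 56 mm (its x) x 124 mm (its y) with a rectangular recess 37 mm (x) x 106 mm (y): the glue tube's nest, lengthwise, either way round. At the start the charger lies across its middle. The nest is fixed to the bench (its place and turn differ each time); 8 mm high over all, recess floor 3 mm above the bench, recess 5 mm deep. Origin: centre of its underside, z up, x across and y along the recess.
- park_mat: flat black rubber mat 95 mm (its x) x 150 mm (its y), 2 mm thick, fixed, empty at the start: the free spot, large enough for any one of the three things. Origin: centre of its underside.
- tweezers: dark steel tweezers lying on the bench between the nests, 15 mm wide (its x), 120 mm long (its y), 9 mm high, loose; to be left alone. Origin: centre of its underside.
- stick: USB stick lying on the bench between the nests, 17 mm wide (its x), 50 mm long (its y), 8 mm high, loose; to be left alone. Origin: centre of its underside.
Mind the look-alikes: they are no part of the job. Several things look just like the reel: the one meant starts nearest to the robot's base.

How it is judged:
By the outcome, as a careful person would: the job done as asked, in the order asked, and still so for the second after the job is handed in, with the robot touching nothing.
It also fails if it takes over 96 s, if anything falls off the work surface, if the arm or the gripper's body presses on something with over 40 N, if the wrist force passes 120 N, or if a joint passes its speed limit or range.

ROBOT

A 7-joint arm with a two-finger parallel gripper is mounted at the origin on a cart in front of the work surface, level with it; the furniture and walls round the work are solid. World frame = base frame: x ahead of the robot, y to its left, z up, the work surface at z = 0. Lengths are in m, angles in rad, forces in N, time in s.
With the tool pointing down it reaches from about 0.425 to 1.025 m from the base axis. Payload 9.4 kg.
Tool frame: the origin (TCP) lies midway between the tips of the shut fingers; the grasp point (between the pads) lies 19 mm behind it; z points along the fingers, y is the line along which they close (so a half turn about z gives the same grasp; the last joint's range is limited). The gripper opens to 93 mm and grips with 3 to 60 N. Pads are 15 mm wide; open, the fingers measure 128 mm over their backs; the gripper's body (75 mm by 188 mm) begins 65 mm behind the grasp point.
Start: joints at [1.184, 0.599, -0.003, 1.599, 0.002, 0.943, -0.08], TCP at [0.221, -0.69, 0.219] pointing down, gripper open.
Joint ranges: [-2.57, 2.57], [-0.35, 1.97], [-1.29, 1.29], [0.11, 2.56], [-1.05, 4.19], [0.11, 1.86], [-2.63, 2.63]. Speed limits (rad/s): [2.22, 2.22, 3.01, 3.01, 3.14, 3.14, 3.14].

INTERFACE

Orientations are given as a unit quaternion [x, y, z, w].
In Python, from workcell import arm gives the robot as it stands.
- The arm moves only by the tool carry_out, never from a script. Its argument "plan" is text: rows parted by semicolons, each of 7 numbers parted by spaces: the finger opening in cm, from 0 to 9.3, then the shift along the world's x, y, z in cm, then the turn, a rotation vector about the world's x, y, z in rad. A call has 1 to 10 rows; each row is the pose to reach, as a shift and turn from the pose commanded when the call began; what a row does not reach only later rows make up. A row lasts 1/10 s, in which the tool goes at most 50 mm and 8.59 degrees, less where a joint would pass 70% of its speed; a pose out of reach is approached as far as the arm can. A call with a gripper value outside its range is refused whole. The fingers move at their own pace and stop on an object; "grip_force" is the grip in N (left out, the last holds). Time passes only in rows, so rows that repeat a pose let the fingers close. It gives the time, the measured TCP pose, the force, the opening and the grip force at its end, in the units of the state.
- arm.state(): the state, without advancing time (a new reading comes with each control period).
- arm.get_image(name): name is "side" or "top" or "wrist"; returns a dict with "image" (400x640x3 uint8, blue, green, red), "range_z" (400x640 float32, m along the optical axis (not along the pixel's ray), 0 where there is no reading), "K" (3x3 intrinsics, pixels), "pose" (4x4, takes a point from camera to world coordinates). Camera axes: x right, y down, z forward; pixel columns grow to the right and rows downward; lengths in m; the calibration is good to about 2 mm. A picture is of the moment at which its call begins.
- arm.sign_off(): hands the job in; it is judged then, once.
Trained networks look in a picture, given as the dict that the camera call returned (one of the last four; its "shot" number tells which), for a name from the list of things; names that differ only in an ending like _2 or _b are one class to them, and where a whole thing is asked for, a point or a joint stands for the part that bears it (a point fixed in the world has none). Each returns a list of dicts, best first, with "score" (0 to 1); they miss things now and then, are a little off and sometimes report something else, mostly with a low value. They report only what shows in the picture. A call takes as long as a camera call. They do not tell look-alikes from the thing itself.
- arm.boxes_of(target, picture): "centre" ([x, y, z] in m, in world coordinates, good to about 4 mm: the middle of the surface that is visible of it).
- arm.outline_of(target, picture): "pixels" (400x640 bool, what is visible of it).
- arm.pinpoint(target, picture): "centre" ([x, y, z] in m, in world coordinates, good to about 4 mm: a listed point, or the origin of a listed thing).
The state is a dict: "clock": time; "q": joint angles; "joint_vel": joint speeds; "joint_efforts": joint torques, N m; "tool_pos": TCP position; "orientation": TCP orientation; "force": force on the tool from outside, world axes, zero at the start; "wrist_torque": the same for the moment, N m; "width": finger opening in m; "finger_force": force on a finger pad.
Only numpy, scipy, OpenCV 4.12 (cv2) and the standard library are available. Lean on these libraries where they do the work, as an engineer would, in place of code of your own. Each camera call takes 0.05 s, during which the arm holds its last target. There are 200 camera calls.

## Working session

There is one attempt and no reset: what is moved stays moved. The work goes in short steps, Python scripts to look and compute and a tool call to move; the robot and the scene stay as the last step left them, time stands still between calls to the robot, and variables do not carry over. Pictures are saved under pics/ and viewed, at most 14 in all, crops included, and the job is handed in when it is done.

Besides the shell and the picture viewer there is one more tool, called after "Emit:" as name(argument=value, ...) on one line, values as JSON. carry_out: Moves the arm, as the interface text tells. Its arguments: {"type":"object","properties":{"plan":{"type":"string"},"grip_force":{"type":"number"}},"required":["plan"]}

```bash
mkdir -p pics
cat > h.py <<'E'
import numpy as np, cv2
from workcell import arm
def cloud(p, m=None):
    z=p["range_z"]; K=p["K"]; v,u=np.nonzero((z>0)&(m if m is not None else True))
    d=z[v,u]; c=np.stack([(u-K[0,2])*d/K[0,0],(v-K[1,2])*d/K[1,1],d,np.ones_like(d)])
    return (np.array(p["pose"])@c)[:3].T
def px(p,w):
    c=np.linalg.inv(p["pose"])@np.append(w,1); k=p["K"]@c[:3]; return (k[:2]/k[2]).round().astype(int)
E
python3 - <<'E'
from h import *
s=arm.state(); print({k:np.round(v,3) for k,v in s.items()})
for n in ("top","side"):
    p=arm.get_image(n); cv2.imwrite(f"pics/{n}0.png",p["image"])
    print(n,np.round(p["pose"],2).tolist())
    for t in "reel charger glue nest_round nest_wide nest_slim park_mat tweezers stick".split():
        for r in arm.boxes_of(t,p)[:6]: print(t,round(r["score"],2),np.round(r["centre"],3),px(p,r["centre"]))
E
```

```text
{'clock': np.float64(0.0), 'q': array([ 1.184,  0.6  , -0.003,  1.6  ,  0.002,  0.943, -0.08 ]), 'joint_vel': array([-0.   , -0.   , -0.   , -0.   , -0.001,  0.001,  0.   ]), 'joint_efforts': array([-1.0000e-03, -7.6507e+01,  1.4960e+00, -2.5235e+01, -5.3000e-02,
        1.7000e-02,  0.0000e+00]), 'tool_pos': array([ 0.221, -0.69 ,  0.218]), 'orientation': array([ 0.988,  0.154, -0.   , -0.001]), 'force': array([ 0.034, -0.355,  1.041]), 'wrist_torque': array([-0.013, -0.004,  0.007]), 'finger_force': np.float64(0.0), 'width': np.float64(0.093)}
top [[0.0, -1.0, 0.06, 0.38], [-1.0, -0.0, -0.01, 0.21], [0.01, -0.06, -1.0, 1.74], [0.0, 0.0, 0.0, 1.0]]
reel 0.78 [0.415 0.719 0.024] [158 220]
reel 0.56 [0.575 0.318 0.034] [278 172]
reel 0.5 [0.506 0.689 0.025] [167 192]
reel 0.46 [0.556 0.32  0.004] [278 179]
charger 0.88 [0.548 0.109 0.037] [341 180]
glue 0.45 [ 0.458 -0.305  0.026] [465 207]
nest_round 0.72 [ 0.457 -0.291  0.01 ] [459 208]
nest_wide 0.71 [0.552 0.318 0.003] [279 180]
nest_wide 0.68 [ 0.568 -0.111  0.006] [405 175]
nest_slim 0.79 [0.516 0.111 0.008] [340 190]
park_mat 0.65 [ 0.568 -0.111  0.005] [405 175]
tweezers 0.46 [ 0.536 -0.212  0.01 ] [435 185]
stick 0.59 [ 0.536 -0.21   0.01 ] [435 185]
stick 0.19 [ 0.459 -0.306  0.025] [465 207]
side [[-0.87, -0.18, 0.46, -0.1], [-0.5, 0.28, -0.82, 1.21], [0.01, -0.94, -0.33, 0.48], [0.0, 0.0, 0.0, 1.0]]
reel 0.87 [0.497 0.701 0.028] [197 274]
reel 0.68 [0.562 0.326 0.025] [274 214]
reel 0.65 [0.409 0.731 0.032] [216 291]
charger 0.8 [0.536 0.136 0.033] [312 196]
glue 0.57 [ 0.456 -0.301  0.021] [380 173]
nest_wide 0.65 [0.548 0.328 0.006] [277 221]
nest_slim 0.54 [0.51  0.114 0.008] [322 202]
park_mat 0.47 [ 0.561 -0.101  0.006] [337 185]
```

Run:
```python
import cv2
a=cv2.imread("pics/top0.png"); cv2.imwrite("pics/top0c.png",cv2.resize(a[130:260,120:520],None,fx=2,fy=2,interpolation=cv2.INTER_CUBIC))
b=cv2.resize(a[140:240,130:310],None,fx=4,fy=4,interpolation=cv2.INTER_CUBIC);cv2.imwrite("pics/reels.png",b)
```

```text
(no output)
```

View pics/top0c.png

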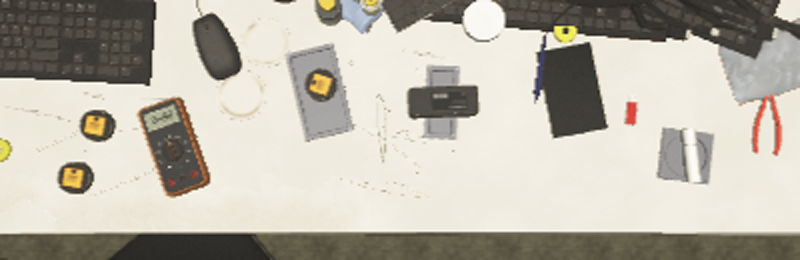

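View pics/reels.png

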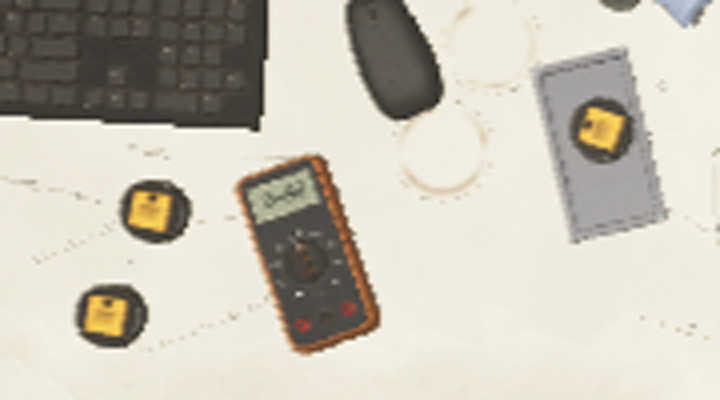

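View pics/side0.png

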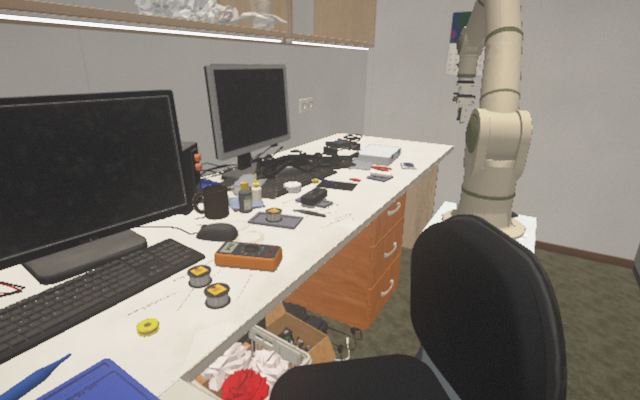

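The reel candidates in the top image are (280,172) in the wide nest, (167,192) and (158,220). The one at (280,172) is about 0.66 m from the base, against 0.83 m or more for the others. It also stands in the wide nest, so it is the one meant, and the crop confirms this. The glue lies over the round nest at (465,207), the charger over the slim nest at (340,181), and the mat is at (406,175). The tweezers are at about (310,195) and the stick at (435,186).

I'll park the glue first, so the arm moves over it now.

Emit:
carry_out(plan="9.3 2.4 3.9 0.5 0 0 0;9.3 4.8 7.7 1 0 0 0;9.3 7 11.5 1.5 0 0 0;9.3 9.4 15.4 2 0 0 0;9.3 11.8 19.2 3 0 0 0;9.3 14 23 4 0 0 0;9.3 16.4 27 5 0 0 0;9.3 18.8 31 6 0 0 0;9.3 20.5 35 6 0 0 0;9.3 21.5 38 6 0 0 0")

```text
clock: 2.0
tool_pos: [0.4376, -0.3077, 0.2792]
orientation: [0.988, 0.156, 0.001, 0.0]
force: [0.0, -0.5, -0.4]
width: 0.093
finger_force: 0.0
```

```bash
cat >> h.py <<'E'
def rect(p,t,zlo=None,zhi=None,near=None,every=False):
    "best outline of t -> world rect centre, sides, angle of long side from x (deg), z range"
    for r in sorted(arm.outline_of(t,p),key=lambda r:-r["score"])[:5 if every else 2]:
        m=r["pixels"]&(p["range_z"]>0)
        if m.sum()<30: continue
        c=cloud(p,m); z=np.percentile(c[:,2],[5,50,95]); 
        k=np.ones(len(c),bool)
        if zlo is not None: k=(c[:,2]>zlo)&(c[:,2]<zhi)
        if k.sum()<30: continue
        (cx,cy),(w,h),a=cv2.minAreaRect((c[k,:2]*1000).astype(np.float32))
        if w<h: a+=90;w,h=h,w
        print(t,round(r["score"],2),"c",round(cx,1),round(cy,1),"LxW",round(w,1),round(h,1),"ang",round(a%180,1),"z",(z*1000).round(1),"px",np.argwhere(m).mean(0)[::-1].round())
def st():
    s=arm.state(); R=cv2.Rodrigues
    from scipy.spatial.transform import Rotation as Ro
    y=Ro.from_quat(s["orientation"]).as_matrix()[:,1]
    print("t",round(float(s["clock"]),2),"tcp",np.round(np.array(s["tool_pos"])*1000,1),"close-ang",round(np.degrees(np.arctan2(y[1],y[0]))%180,1),"q7",np.round(s["q"],2),"w",round(float(s["width"]),4),"F",np.round(s["force"],1), "ff",round(float(s["finger_force"]),1))
E
python3 - <<'E'
from h import *
st()
p=arm.get_image("wrist"); cv2.imwrite("pics/w1.png",p["image"]); print(np.round(p["pose"],3).tolist(), p["K"][0,0])
rect(p,"glue"); rect(p,"nest_round");rect(p,"stick");rect(p,"park_mat")
p=arm.get_image("top")
for t in "glue charger reel nest_wide nest_slim park_mat tweezers stick nest_round".split(): rect(p,t)
st()
E
```

```text
t 2.0 tcp [ 437.6 -307.7  279.2] close-ang 107.9 q7 [ 0.56  0.3  -0.07  1.96  0.03  0.88 -0.78] w 0.093 F [ 0.  -0.5 -0.4] ff 0.0
[[0.307, -0.924, -0.23, 0.5], [-0.952, -0.298, -0.075, -0.287], [0.001, 0.242, -0.97, 0.447], [0.0, 0.0, 0.0, 1.0]] 342.33128277892894
glue 0.78 c 457.0 -310.4 LxW 90.1 22.3 ang 5.7 z [23.9 29.  31.1] px [329. 153.]
nest_round 0.78 c 456.0 -305.2 LxW 89.3 88.9 ang 173.0 z [ 3.2  8.4 10.6] px [324. 150.]
stick 0.59 c 536.0 -213.1 LxW 51.7 18.7 ang 174.5 z [ 5.6  8.9 10.6] px [273.  67.]
park_mat 0.63 c 539.3 -117.5 LxW 98.1 91.1 ang 101.5 z [1.9 3.3 4.8] px [198.  38.]
glue 0.46 c 457.2 -306.7 LxW 84.7 20.8 ang 5.3 z [21.1 27.8 34.8] px [465. 208.]
charger 0.82 c 548.2 110.4 LxW 116.8 53.2 ang 91.3 z [31.6 39.1 45.9] px [341. 180.]
reel 0.78 c 419.5 722.7 LxW 50.7 48.0 ang 0.3 z [ 5.  29.1 36.5] px [157. 218.]
reel 0.73 c 574.7 314.4 LxW 50.7 48.2 ang 89.5 z [26.3 33.  39.9] px [280. 172.]
nest_wide 0.9 c 565.1 318.9 LxW 155.1 88.7 ang 14.1 z [-2.5  5.8 14.3] px [279. 177.]
nest_slim 0.68 c 546.5 109.3 LxW 127.2 55.8 ang 177.8 z [-1.2  7.1 16.3] px [341. 181.]
park_mat 0.67 c 570.7 -108.1 LxW 152.7 106.3 ang 9.1 z [-3.6  3.4 10.4] px [406. 175.]
tweezers 0.2 c 454.7 -289.7 LxW 115.8 96.2 ang 84.2 z [-0.9  7.  14.4] px [460. 207.]
nest_round 0.6 c 460.1 -282.7 LxW 139.2 95.4 ang 89.6 z [-1.1  7.1 19.5] px [460. 207.]
t 2.75 tcp [ 435.9 -310.7  278.6] close-ang 107.7 q7 [ 0.56  0.3  -0.07  1.96  0.03  0.88 -0.78] w 0.0929 F [-0.2 -0.5  0.3] ff 0.0
```

View pics/w1.png

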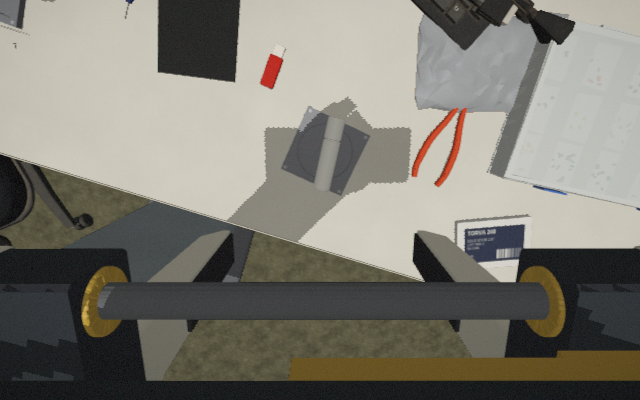

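The wrist view shows the glue at (329,153) over the round nest, the stick at (272,66), and the mat at about (200,38) with its far end out of frame. I'll grasp the glue next.

Emit:
carry_out(plan="4.5 1 0 -4.5 0 0 -0.11;4.5 2 0 -9 0 0 -0.21;4.5 2.1 0 -14 0 0 -0.21;4.5 2.1 0 -18.5 0 0 -0.21;4.5 2.1 0 -22.5 0 0 -0.21;4.5 2.1 0 -25.5 0 0 -0.21;4.5 2.1 0 -26.7 0 0 -0.21;4.5 2.1 0 -26.7 0 0 -0.21;1 2.1 0 -26.7 0 0 -0.21;1 2.1 0 -26.7 0 0 -0.21", grip_force=12)

```text
clock: 3.75
tool_pos: [0.4578, -0.3111, 0.0132]
orientation: [0.999, 0.05, 0.001, 0.001]
force: [-0.0, 0.2, -0.5]
width: 0.0334
finger_force: 0.0
```

Emit:
carry_out(plan="1 0 0 0 0 0 0;1 0 0 0 0 0 0;1 0 0 0 0 0 0;1 0 0 3 0 0 0;1 0 0 8 0 0 0")

```text
clock: 4.25
tool_pos: [0.4557, -0.3095, 0.0905]
orientation: [0.999, 0.05, -0.002, -0.001]
force: [0.9, 0.0, -0.1]
width: 0.018
finger_force: 12.0
```

Emit:
carry_out(plan="1 2 4 1 0 0 0;1 4.3 8 1 0 0 0;1 6.5 12 1 0 0 0;1 8.7 16 0 0 0 0;1 10.8 19.8 -3 0 0 0;1 10.8 19.8 -6 0 0 0;1 10.8 19.8 -8 0 0 0;1 10.8 19.8 -8.5 0 0 0;1 10.8 19.8 -8.5 0 0 0;4.5 10.8 19.8 -8.5 0 0 0")

```text
clock: 5.25
tool_pos: [0.5651, -0.1128, 0.0071]
orientation: [0.999, 0.05, 0.0, 0.0]
force: [0.2, -1.0, 0.0]
width: 0.0224
finger_force: 0.0
```

Emit:
carry_out(plan="4.5 0 0 0 0 0 0;4.5 0 0 0 0 0 0;6 0 0 4 0 0 0;8 0 4 9 0 0 0;8 0 9 13 0 0 0;8 0 14 18 0 0 0;8 0 19 22 0 0 0;8 0 24 26 0 0 0;8 0 29 28 0 0 0;8 0 33 28 0 0 0")

```text
clock: 6.25
tool_pos: [0.5653, 0.1584, 0.2657]
orientation: [0.999, 0.049, 0.001, -0.0]
force: [1.3, -0.1, -0.5]
width: 0.0798
finger_force: 0.0
```

Run:
```python
from h import *
st()
p=arm.get_image("wrist"); cv2.imwrite("pics/w2.png",p["image"])
for t in "charger nest_wide nest_slim reel tweezers".split(): rect(p,t)
for t in ("reel","nest_wide","nest_slim","charger"): print(t,[(round(r["score"],2),np.round(r["centre"],4)) for r in arm.pinpoint(t,p)[:2]])
st()
```

```text
t 6.25 tcp [565.3 158.4 265.7] close-ang 95.6 q7 [-0.43  0.38  0.08  1.88 -0.04  0.88 -1.8 ] w 0.0798 F [ 1.3 -0.1 -0.5] ff 0.0
charger 0.77 c 541.4 104.1 LxW 128.9 61.4 ang 93.6 z [21.3 39.6 41.1] px [362. 191.]
nest_wide 0.75 c 563.2 318.1 LxW 156.4 89.1 ang 13.5 z [ 3.   5.  10.2] px [196. 155.]
reel 0.93 c 572.1 320.0 LxW 65.8 55.0 ang 116.9 z [ 6.  33.1 34.6] px [194. 151.]
reel 0.27 c 545.8 108.2 LxW 118.1 50.4 ang 92.4 z [33.8 39.6 41.1] px [363. 191.]
tweezers 0.6 c 498.2 209.5 LxW 105.4 14.1 ang 2.8 z [ 1.3  7.4 10.8] px [277. 224.]
reel [(0.85, array([0.5732, 0.3095, 0.0057])), (0.22, array([ 0.5681, -0.1123,  0.0023]))]
nest_wide []
nest_slim []
charger [(0.86, array([0.5468, 0.1079, 0.0091]))]
t 6.75 tcp [565.  156.  262.4] close-ang 95.6 q7 [-0.42  0.38  0.08  1.88 -0.04  0.88 -1.8 ] w 0.08 F [0.4 0.5 0.4] ff 0.0
```

View pics/w2.png

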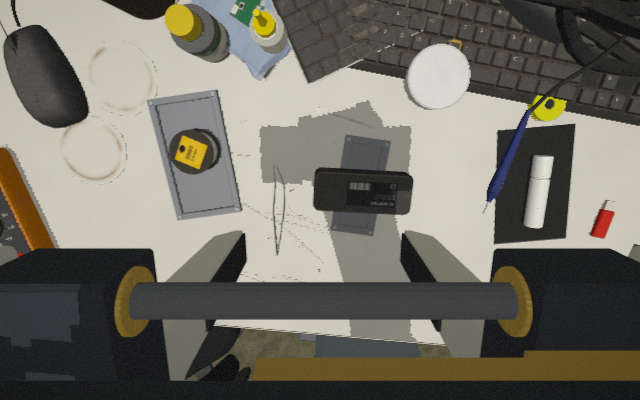

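The wrist view shows the reel at (194,151) in the wide nest and the charger at (363,191) on the slim nest. The tweezers are at (278,212), and the glue is on the mat at (537,190).

Next I'll measure the top faces with a height filter.

Run:
```python
from h import *
p=arm.get_image("wrist")
rect(p,"reel",.029,.038); rect(p,"charger",.034,.045); rect(p,"nest_slim",.004,.011);rect(p,"nest_wide",.006,.011); rect(p,"glue",.017,.03)
st()
```

```text
reel 0.83 c 573.6 312.7 LxW 51.3 50.7 ang 95.6 z [ 6.4 33.2 34.6] px [191. 150.]
charger 0.91 c 545.9 108.2 LxW 117.8 50.2 ang 92.5 z [30.4 39.6 41. ] px [361. 190.]
nest_slim 0.85 c 547.1 109.1 LxW 124.1 56.3 ang 177.3 z [ 3.3  7.8 10.6] px [359. 179.]
nest_wide 0.73 c 563.9 316.4 LxW 152.2 85.1 ang 13.7 z [ 3.   5.  10.1] px [193. 154.]
glue 0.89 c 564.2 -111.8 LxW 90.1 19.9 ang 6.3 z [12.9 22.4 25.1] px [538. 190.]
t 7.05 tcp [565.  157.3 262.8] close-ang 95.7 q7 [-0.42  0.38  0.08  1.88 -0.04  0.88 -1.8 ] w 0.0799 F [0.4 0.2 0.1] ff 0.0
```

Emit:
carry_out(plan="7.5 0.3 4 -3 0 0 0;7.5 0.6 8 -6 0 0 0;7.5 0.9 12 -9 0 0 0;7.5 0.9 15.6 -12 0 0 0;7.5 0.9 15.6 -16 0 0 0;7.5 0.9 15.6 -20 0 0 0;7.5 0.9 15.6 -23 0 0 0;7.5 0.9 15.6 -25 0 0 0;7.5 0.9 15.6 -25 0 0 0;5 0.9 15.6 -25 0 0 0", grip_force=20)

```text
clock: 8.05
tool_pos: [0.574, 0.3135, 0.0126]
orientation: [0.999, 0.05, -0.0, 0.0]
force: [0.2, -0.9, 0.0]
width: 0.0708
finger_force: 0.0
```

Emit:
carry_out(plan="4 0 0 0 0 0 0;4 0 0 0 0 0 0;4 0 0 0 0 0 0;4 0 0 0 0 0 0;4 0 0 2 0 0 0;4 0 0 6 0 0 0;4 0 0 10 0 0 0;4 0 0 10 0 0 0")

```text
clock: 8.85
tool_pos: [0.5766, 0.3148, 0.1182]
orientation: [0.999, 0.05, 0.004, -0.002]
force: [1.2, -0.6, -1.5]
width: 0.0499
finger_force: 20.0
```

Emit:
carry_out(plan="4 -0.5 -3 1 0 0 0;4 -1.3 -7 1 0 0 0;4 -2.1 -11 1 0 0 0;4 -2.9 -15 1 0 0 0;4 -3.7 -19 1 0 0 0;4 -4.5 -23 1 0 0 0;4 -5.3 -27 1 0 0 0;4 -6.1 -31 1 0 0 0;4 -6.9 -35 1 0 0 0;4 -7.6 -39 1 0 0 0")

```text
clock: 9.85
tool_pos: [0.4971, -0.0779, 0.1225]
orientation: [0.999, 0.05, -0.0, -0.0]
force: [0.3, 0.1, -0.2]
width: 0.0498
finger_force: 20.0
```

```bash
python3 -c "
from h import *; st()
p=arm.get_image('wrist'); rect(p,'nest_round',.004,.011); st()"
```

```text
t 9.85 tcp [497.1 -77.9 122.5] close-ang 95.7 q7 [ 0.05  0.48 -0.01  2.19  0.01  0.47 -1.44] w 0.0498 F [ 0.3  0.1 -0.2] ff 20.0
nest_round 0.82 c 473.7 -306.3 LxW 88.7 52.6 ang 82.4 z [ 3.6  7.3 10.4] px [582. 241.]
t 9.95 tcp [496.  -82.4 122.6] close-ang 95.3 q7 [ 0.06  0.48 -0.01  2.19  0.01  0.47 -1.44] w 0.0497 F [-0.3  0.2 -0.6] ff 20.0
```

Emit:
carry_out(plan="4 -0.8 -4 0 0 0 0;4 -1.6 -8 0 0 0 0;4 -2.4 -12 0 0 0 0;4 -3.2 -16 0 0 0 0;4 -3.8 -20 0 0 0 0;4 -4.1 -22.6 0 0 0 0;4 -4.1 -22.6 0 0 0 0;4 -4.1 -22.6 0 0 0 0")

```text
clock: 10.75
tool_pos: [0.4568, -0.3021, 0.1224]
orientation: [0.999, 0.049, -0.0, -0.0]
force: [0.3, -0.2, -0.2]
width: 0.0495
finger_force: 20.0
```

```bash
python3 -c "
from h import *; st()
p=arm.get_image('wrist'); cv2.imwrite('pics/w3.png',p['image']); rect(p,'nest_round',.004,.011); rect(p,'reel')
for i in range(3): arm.get_image('wrist'); st()"
```

```text
t 10.75 tcp [ 456.8 -302.1  122.4] close-ang 95.7 q7 [ 0.52  0.52 -0.05  2.09  0.05  0.53 -1.04] w 0.0495 F [ 0.3 -0.2 -0.2] ff 20.0
nest_round 0.69 c 457.7 -304.6 LxW 86.2 84.3 ang 83.0 z [ 3.4  8.  10.3] px [326. 175.]
reel 0.9 c 437.0 -328.4 LxW 116.1 49.5 ang 51.1 z [115.1 142.  143.1] px [323. 243.]
t 10.95 tcp [ 457.5 -300.9  122.8] close-ang 95.8 q7 [ 0.51  0.52 -0.05  2.09  0.05  0.53 -1.04] w 0.0494 F [-0.  -0.1 -1.1] ff 20.0
t 11.0 tcp [ 457.4 -301.1  122.9] close-ang 95.8 q7 [ 0.52  0.52 -0.05  2.09  0.05  0.53 -1.04] w 0.0495 F [-0.  -0.6 -0.3] ff 20.0
t 11.05 tcp [ 457.4 -301.3  122.9] close-ang 95.8 q7 [ 0.52  0.52 -0.05  2.09  0.05  0.53 -1.04] w 0.0496 F [ 0.5 -0.1 -0.9] ff 20.0
```

View pics/w3.png

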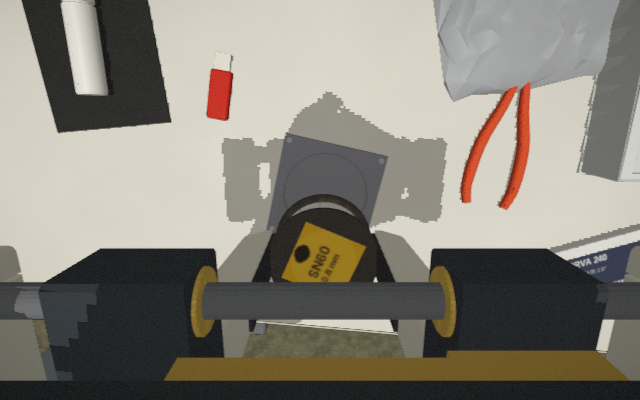

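The reel is held upright at (320,250) above the round nest, whose recess is at (326,185). I'll lower it now.

Emit:
carry_out(plan="4 0 -0.2 -3.5 0 0 0;4 0 -0.4 -7 0 0 0;4 0 -0.4 -9.5 0 0 0;4 0 -0.4 -10.6 0 0 0;4 0 -0.4 -11 0 0 0;4 0 -0.4 -11 0 0 0;6.5 0 -0.4 -11 0 0 0;6.5 0 -0.4 -11 0 0 0;6.5 0 -0.4 -11 0 0 0;6.5 0 -0.4 -9 0 0 0")

```text
clock: 12.05
tool_pos: [0.4563, -0.3059, 0.0318]
orientation: [0.999, 0.05, -0.001, -0.001]
force: [0.0, -0.7, -0.1]
width: 0.0653
finger_force: 0.0
```

Emit:
carry_out(plan="6.5 0 0 4 0 0 0;7 0 0 8 0 0 0;7 1 4 13 0 0 0.1;7 2 8 17 0 0 0.2;7 3 12 19 0 0 0.3;7 4 16 20 0 0 0.4;7 5 20 20 0 0 0.5;7 6 24 20 0 0 0.6;7 7 28 20 0 0 0.7;7 8 32 20 0 0 0.8")

```text
clock: 13.05
tool_pos: [0.5371, 0.0151, 0.2334]
orientation: [0.9, 0.437, 0.0, 0.0]
force: [0.6, -0.6, -0.3]
width: 0.07
finger_force: 0.0
```

```bash
python3 -c "
from h import *; st()
p=arm.get_image('top'); rect(p,'reel',.02,.045,every=True); rect(p,'nest_round',.0,.014)
p=arm.get_image('wrist'); rect(p,'glue',.017,.03); rect(p,'charger',.034,.045); rect(p,'nest_slim',.004,.011);st()"
```

```text
t 13.05 tcp [537.1  15.1 233.4] close-ang 141.8 q7 [ 0.11  0.37 -0.32  2.    0.16  0.79 -0.98] w 0.07 F [ 0.6 -0.6 -0.3] ff 0.0
reel 0.67 c 456.8 -303.0 LxW 47.2 44.0 ang 90.7 z [ 8.3 32.8 40.5] px [464. 208.]
reel 0.61 c 507.0 689.8 LxW 52.0 47.1 ang 89.9 z [ 0.8 29.4 37.2] px [168. 193.]
reel 0.52 c 419.5 724.5 LxW 50.5 50.0 ang 64.5 z [ 0.8 28.2 35.6] px [157. 219.]
nest_round 0.95 c 459.4 -303.5 LxW 94.4 89.2 ang 82.5 z [-0.9  8.2 26.4] px [462. 206.]
glue 0.88 c 564.7 -112.3 LxW 89.4 20.1 ang 5.5 z [14.4 22.3 24.9] px [411. 239.]
charger 0.56 c 546.2 108.5 LxW 117.9 49.9 ang 92.4 z [36.1 39.6 41. ] px [274. 100.]
nest_slim 0.9 c 547.5 109.4 LxW 124.3 56.1 ang 177.4 z [ 3.1  7.3 10.4] px [282.  98.]
t 13.4 tcp [536.7  12.  232.9] close-ang 141.4 q7 [ 0.11  0.37 -0.32  2.    0.16  0.79 -0.98] w 0.0701 F [0.4 0.2 0.7] ff 0.0
```

The reel is in the round nest. I'll grasp the charger next, keeping the fingertips high enough to clear the wide nest's rim when it goes down.

Emit:
carry_out(plan="8 0.2 2 -1 0 0 0.14;8 0.4 4 -2 0 0 0.28;8 0.6 6 -4 0 0 0.42;8 0.8 8 -6 0 0 0.56;8 0.9 9.5 -8 0 0 0.71;8 0.9 9.5 -12 0 0 0.71;8 0.9 9.5 -15 0 0 0.71;8 0.9 9.5 -15 0 0 0.71", grip_force=45)

```text
clock: 14.2
tool_pos: [0.544, 0.1066, 0.0798]
orientation: [0.694, 0.72, -0.003, -0.001]
force: [-0.1, 0.2, 0.6]
width: 0.08
finger_force: 0.0
```

```bash
python3 -c "
from h import *
for i in range(3): st(); arm.get_image('wrist')
"
```

```text
t 14.2 tcp [544.  106.6  79.8] close-ang 2.1 q7 [-0.03  0.62 -0.39  2.08  0.46  0.52 -0.72] w 0.08 F [-0.1  0.2  0.6] ff 0.0
t 14.25 tcp [545.1 107.1  81.8] close-ang 2.1 q7 [-0.03  0.62 -0.39  2.08  0.46  0.53 -0.72] w 0.08 F [-0.4  0.5  0.6] ff 0.0
t 14.3 tcp [546.  107.7  83.2] close-ang 2.2 q7 [-0.03  0.62 -0.39  2.08  0.46  0.53 -0.72] w 0.0799 F [ 0.9 -0.7 -0. ] ff 0.0
```

Emit:
carry_out(plan="8 0 0 -3 0 0 0;8 0 0 -5.5 0 0 0;8 0 0 -6.6 0 0 0;8 0 0 -6.6 0 0 0;4 0 0 -6.6 0 0 0;4 0 0 -6.6 0 0 0;4 0 0 -6.6 0 0 0;4 0 0 -6.6 0 0 0;4 0 0 -6.6 0 0 0;4 0 0 -6.6 0 0 0")

```text
clock: 15.35
tool_pos: [0.5464, 0.1085, 0.0175]
orientation: [0.693, 0.721, 0.0, 0.0]
force: [-1.1, -0.6, 6.9]
width: 0.0493
finger_force: 45.0
```

Emit:
carry_out(plan="4 0 0 2 0 0 0;4 0 0 5 0 0 0;4 0.2 3 9 0 0 -0.14;4 0.4 6 9 0 0 -0.28;4 0.6 9 9 0 0 -0.42;4 0.8 12 9 0 0 -0.56;4 1 15 9 0 0 -0.7;4 1.3 18 9 0 0 -0.84;4 1.6 20 9 0 0 -0.98;4 1.8 20.8 9 0 0 -1.12")

```text
clock: 16.35
tool_pos: [0.563, 0.3196, 0.1063]
orientation: [0.97, 0.241, -0.0, -0.001]
force: [-0.0, 0.0, -3.8]
width: 0.0497
finger_force: 45.0
```

Emit:
carry_out(plan="4 0 0 0 0 0 -0.12;4 0 0 0 0 0 -0.25;4 0 0 0 0 0 -0.25;4 0 0 0 0 0 -0.25")

```text
clock: 16.75
tool_pos: [0.5635, 0.3165, 0.1065]
orientation: [0.993, 0.122, -0.0, 0.0]
force: [-0.0, -0.1, -3.1]
width: 0.0495
finger_force: 45.0
```

```bash
python3 -c "
from h import *; st()
p=arm.get_image('wrist'); cv2.imwrite('pics/w4.png',p['image']); rect(p,'nest_wide',.001,.011);rect(p,'charger')
for i in range(2): arm.get_image('wrist'); st()"
```

```text
t 16.75 tcp [563.5 316.5 106.5] close-ang 104.0 q7 [-0.59  0.64 -0.02  1.88  0.02  0.63 -1.94] w 0.0495 F [-0.  -0.1 -3.1] ff 45.0
nest_wide 0.74 c 624.4 331.9 LxW 87.3 28.8 ang 104.4 z [ 3.4  8.  10.3] px [322. 115.]
charger 0.84 c 519.7 305.0 LxW 208.6 91.7 ang 14.1 z [125.8 128.6 129.7] px [323. 229.]
t 16.95 tcp [564.  316.3 106.8] close-ang 103.8 q7 [-0.59  0.64 -0.02  1.88  0.02  0.63 -1.94] w 0.0499 F [ 0.2  0.  -3.5] ff 45.0
t 17.0 tcp [564.1 316.3 106.9] close-ang 103.8 q7 [-0.59  0.64 -0.02  1.88  0.02  0.63 -1.94] w 0.0494 F [ 0.4 -0.2 -2.9] ff 45.0
```

View pics/w4.png

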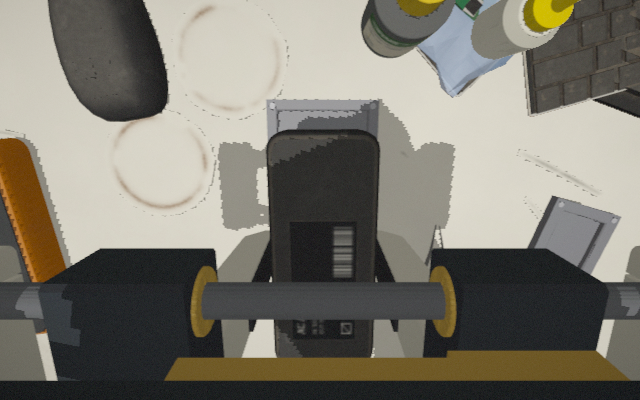

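The charger is aligned over the wide nest, with the nest's far end at (322,105) square with the box. I'll lower it and release.

Emit:
carry_out(plan="4 0 0.1 -3.5 0 0 0;4 0 0.1 -7 0 0 0;4 0 0.1 -8.8 0 0 0;4 0 0.1 -9.4 0 0 0;4 0 0.1 -9.4 0 0 0;6.4 0 0.1 -9.4 0 0 0;6.4 0 0.1 -9.4 0 0 0;6.4 0 0.1 -9.4 0 0 0;6.4 0 0.1 -6.5 0 0 0;6.4 0 0.1 -2.5 0 0 0")

```text
clock: 18.0
tool_pos: [0.563, 0.317, 0.0811]
orientation: [0.993, 0.12, -0.002, 0.001]
force: [0.5, 1.0, 1.0]
width: 0.0642
finger_force: 0.0
```

Emit:
carry_out(plan="6 0 0 4 0 0 0;6 0 -3 8 0 0 0;6 0 -8 12 0 0 0;6 0 -12 14 0 0 0;6 0 -16 14 0 0 0;6 0 -20 14 0 0 0;6 0 -24 14 0 0 0;6 0 -28 14 0 0 0;6 0 -32 14 0 0 0;6 0 -36 14 0 0 0")

```text
clock: 19.0
tool_pos: [0.564, -0.0441, 0.2225]
orientation: [0.993, 0.12, 0.0, 0.0]
force: [0.5, -1.2, -0.4]
width: 0.0599
finger_force: 0.0
```

```bash
python3 -c "
from h import *; st()
p=arm.get_image('top'); rect(p,'charger',.025,.045); rect(p,'nest_wide')
p=arm.get_image('wrist'); cv2.imwrite('pics/w5.png',p['image']); rect(p,'nest_slim',.001,.011); rect(p,'glue',.017,.03);rect(p,'charger',.025,.045);rect(p,'tweezers');st()"
```

```text
t 19.0 tcp [564.  -44.1 222.5] close-ang 103.7 q7 [-0.02  0.4  -0.    1.97  0.    0.77 -1.35] w 0.0599 F [ 0.5 -1.2 -0.4] ff 0.0
nest_wide 0.82 c 565.3 318.0 LxW 152.1 85.2 ang 12.9 z [-1.7  6.6 14.4] px [279. 176.]
nest_slim 0.94 c 547.3 110.8 LxW 124.6 60.0 ang 177.5 z [ 3.2  5.3 10.2] px [184. 154.]
glue 0.82 c 564.4 -113.0 LxW 90.1 20.4 ang 5.6 z [15.6 22.7 25. ] px [381. 188.]
charger 0.67 c 543.6 285.8 LxW 64.1 9.6 ang 5.6 z [10.3 19.4 32.3] px [  9. 112.]
tweezers 0.74 c 504.1 212.3 LxW 118.2 20.8 ang 2.8 z [1.  5.6 9.7] px [ 90. 172.]
t 19.4 tcp [564.1 -40.9 222. ] close-ang 103.9 q7 [-0.02  0.4  -0.    1.97  0.    0.77 -1.36] w 0.0601 F [-0.5 -0.1  0.6] ff 0.0
```

View pics/w5.png

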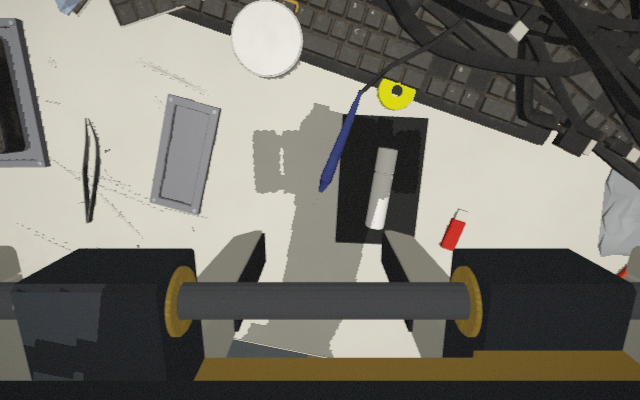

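The empty slim nest is at (185,154), the glue on the mat at (381,188), and the charger in the wide nest at the left edge. Next I'll grasp the glue.

Emit:
carry_out(plan="4.5 0 -3 -3 0 0 -0.07;4.5 0 -6 -6 0 0 -0.14;4.5 0 -7 -10 0 0 -0.14;4.5 0 -7 -14.5 0 0 -0.14;4.5 0 -7 -18 0 0 -0.14;4.5 0 -7 -20.5 0 0 -0.14;4.5 0 -7 -21.1 0 0 -0.14;4.5 0 -7 -21.1 0 0 -0.14;1 0 -7 -21.1 0 0 -0.14;1 0 -7 -21.1 0 0 -0.14", grip_force=12)

```text
clock: 20.4
tool_pos: [0.565, -0.1124, 0.0124]
orientation: [0.999, 0.05, 0.001, 0.0]
force: [0.3, -0.3, -0.1]
width: 0.0339
finger_force: 0.0
```

Emit:
carry_out(plan="1 0 0 0 0 0 0;1 0 0 0 0 0 0;1 0 0 0 0 0 0;1 0 0 3 0 0 0;1 -0.3 3 7 0 0 -0.07;1 -0.6 7 9 0 0 -0.145;1 -0.9 11 9 0 0 -0.145;1 -1.2 15 9 0 0 -0.145;1 -1.5 19 9 0 0 -0.145;1 -1.7 22.2 9 0 0 -0.145")

```text
clock: 21.4
tool_pos: [0.5466, 0.1121, 0.1013]
orientation: [1.0, -0.022, 0.0, -0.0]
force: [0.1, 0.3, -0.9]
width: 0.018
finger_force: 12.0
```

Emit:
carry_out(plan="1 0 0 0 0 0 0;1 0 0 0 0 0 0;1 0 0 0 0 0 0")

```text
clock: 21.7
tool_pos: [0.547, 0.1082, 0.101]
orientation: [1.0, -0.023, -0.0, 0.0]
force: [0.3, 0.8, -0.1]
width: 0.0179
finger_force: 12.0
```

```bash
python3 -c "
from h import *; st()
p=arm.get_image('wrist'); cv2.imwrite('pics/w6.png',p['image']); rect(p,'nest_slim',.001,.011);rect(p,'glue');rect(p,'charger',.025,.045)
for i in range(2): arm.get_image('wrist'); st()"
```

```text
t 21.7 tcp [547.  108.2 101. ] close-ang 87.3 q7 [-0.38  0.57  0.12  2.09 -0.14  0.49 -1.78] w 0.0179 F [ 0.3  0.8 -0.1] ff 12.0
nest_slim 0.69 c 565.0 109.1 LxW 87.8 57.0 ang 177.3 z [ 3.7  8.8 10.3] px [319. 162.]
glue 0.78 c 507.8 106.3 LxW 169.7 31.2 ang 3.1 z [106.5 112.1 114. ] px [323. 227.]
charger 0.58 c 564.5 315.3 LxW 118.1 49.5 ang 13.7 z [13.2 34.1 35.7] px [ 46. 197.]
t 21.95 tcp [547.2 108.5 101. ] close-ang 87.3 q7 [-0.38  0.57  0.12  2.09 -0.14  0.49 -1.78] w 0.0176 F [0.2 0.2 0. ] ff 12.0
t 22.0 tcp [547.2 108.7 100.9] close-ang 87.3 q7 [-0.38  0.57  0.12  2.09 -0.14  0.49 -1.78] w 0.0179 F [ 0.2  0.4 -0.5] ff 12.0
```

View pics/w6.png

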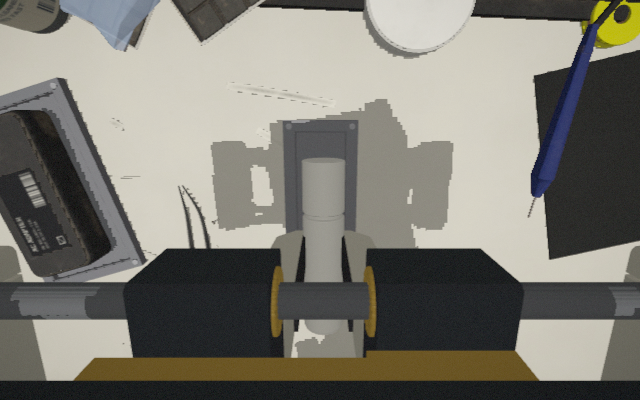

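The glue is centred over the slim nest, with its axis in line with the recess at (320,180). The charger sits in the wide nest at (46,197), top at about 34 mm, so it is on the recess floor. I'll lower the glue and release it.

Emit:
carry_out(plan="1 0 0 -3.5 0 0 0;1 0 0 -6.5 0 0 0;1 0 0 -8.2 0 0 0;1 0 0 -8.8 0 0 0;1 0 0 -8.8 0 0 0;3.5 0 0 -8.8 0 0 0;3.5 0 0 -8.8 0 0 0;3.5 0 0 -8.8 0 0 0;3.5 0 0 -6 0 0 0;3.5 0 0 -2 0 0 0")

```text
clock: 23.0
tool_pos: [0.5459, 0.1093, 0.0804]
orientation: [1.0, -0.023, -0.002, 0.001]
force: [0.6, 0.4, -0.6]
width: 0.0348
finger_force: 0.0
```

Emit:
carry_out(plan="4 0 0 4 0 0 0;4 0 -3 8 0 0 0;4 0 -7 12 0 0 0;4 -1 -11 14 0 0 0;4 -2 -15 14 0 0 0;4 -3 -19 14 0 0 0;4 -4 -22 14 0 0 0;4 -4 -22 14 0 0 0;4 -4 -22 14 0 0 0")

```text
clock: 23.9
tool_pos: [0.5069, -0.1108, 0.2214]
orientation: [1.0, -0.023, 0.0, -0.0]
force: [0.5, 0.9, -0.4]
width: 0.0401
finger_force: 0.0
```

```bash
python3 -c "
from h import *; st()
p=arm.get_image('wrist'); cv2.imwrite('pics/w7.png',p['image']); rect(p,'nest_slim',.001,.011);rect(p,'glue',.015,.03);rect(p,'reel',.029,.038);rect(p,'nest_round',.001,.011);rect(p,'stick');rect(p,'tweezers')"
```

```text
t 23.9 tcp [ 506.9 -110.8  221.4] close-ang 87.3 q7 [-0.03  0.35  0.18  2.07 -0.09  0.72 -1.41] w 0.0401 F [ 0.5  0.9 -0.4] ff 0.0
nest_slim 0.63 c 547.3 108.8 LxW 123.9 57.8 ang 177.0 z [ 3.4  8.5 10.3] px [124. 143.]
glue 0.75 c 546.5 106.5 LxW 89.8 19.8 ang 177.6 z [14.  23.2 25.8] px [119. 147.]
reel 0.62 c 456.8 -306.3 LxW 51.6 50.9 ang 114.4 z [ 6.3 33.3 34.8] px [500. 213.]
nest_round 0.7 c 456.2 -306.6 LxW 91.7 86.8 ang 83.0 z [ 3.6  9.  10.6] px [486. 205.]
stick 0.76 c 535.5 -213.2 LxW 50.4 17.2 ang 174.5 z [ 6.5  8.9 10.5] px [414. 145.]
stick 0.68 c 496.4 209.5 LxW 101.0 17.3 ang 3.0 z [1.9 6.1 9.9] px [ 45. 196.]
tweezers 0.62 c 503.4 213.5 LxW 116.8 24.1 ang 179.3 z [1.  5.6 9.7] px [ 43. 190.]
```

View pics/w7.png

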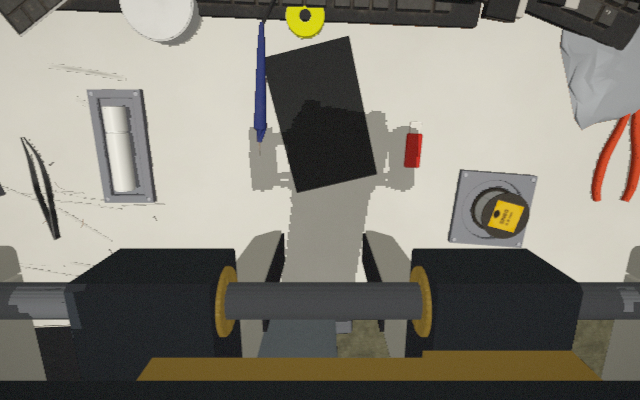

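The glue lies inside the slim recess at (119,147), and the reel stands in the round recess at (500,213). Their measured tops, about 23 mm and 33 mm, match lying on the recess floors. The stick and tweezers have not moved, so I'm handing the job in.

```bash
python3 -c "
from workcell import arm; print(arm.sign_off())"
```

```text
the job is handed in; nothing more can be done
None
```

I put the reel, charger and glue tube flat in their own nests and let go, left the tweezers and USB stick where they lay, and handed the job in at about 24 s on the robot's clock; sign-off gave no verdict.

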